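# Blank the vacuum manifold and set its throttle valve

### The arm

A 6-joint arm with a two-finger parallel gripper is mounted at the origin on the work surface. World frame = base frame: x ahead of the robot, y to its left, z up, the work surface at z = 0. Lengths are in m, angles in rad, forces in N, time in s.
With the tool pointing down it reaches from about 0.275 to 0.725 m from the base axis. Payload 15.9 kg.
Tool frame: the origin (TCP) lies between the finger pads; the fingertips stand 11 mm ahead of it and the grasp point (between the pads) lies 8 mm behind it (robot.tips_ahead is the distance from the TCP to the fingertips, in m); z points along the fingers, y is the direction in which the jaws open and shut (so a half turn about z gives the same grasp; the last joint's range is limited). The gripper opens to 85 mm and grips with 20 to 120 N. Pads are 22 mm wide; open, the fingers measure 114 mm over their backs; the gripper's body (76 mm by 85 mm) begins 54 mm behind the grasp point. The pads swing forward as they close: fully open they stand 13 mm farther back than shut.
Start: joints at [1.188, 0.213, -0.034, 1.323, 0, 1.571], TCP at [0.187, 0.464, 0.242] pointing down, gripper open.
Joint ranges: [-2.98, 2.98], [-0.74, 1.72], [-1.14, 1.35], [-2.1, 2.04], [-1.57, 1.44], [-3.14, 3.14]. Speed limits (rad/s): [1.89, 1.89, 2.39, 2.57, 3.14, 3.14].

### API

Orientations are given as a rotation vector (axis times angle).
In Python, from cell import robot gives the robot as it stands.
- The arm moves only by the tool jog_arm, never from a script. Its argument "plan" is one flat list of numbers, 5 for each row, row after row: the gripper's target within -1 to 1 (fully open at 1, half-way at 0, shut at -1), then the shift along the tool's x, y, z scaled (see below), then the turn about the tool's z scaled (see below). A call has exactly 10 rows; each row shifts and turns the commanded pose from where the row before left it, along the tool's axes as they then stand; what a row does not reach is not made up. The controller multiplies each number of a shift by 0.04 m and each number of a turn by 8 degrees. A row lasts 1/8 s, in which the tool goes at most 62.5 mm and 10.7 degrees, less where a joint would pass 70% of its speed; a pose out of reach is approached as far as the arm can. A call with a number of a shift or a turn outside -1 to 1 is refused whole. A call with a gripper value outside its range is refused whole. The fingers move at their own pace and stop on an object; the grip force is fixed at half the most. Time passes only in rows, so rows that do not move let the fingers close, or fill a call up. It gives the time, the measured TCP pose, the force and the opening at its end, in the units of the state.
- robot.read_state(): the state, without advancing time (a new reading comes with each control period).
- robot.camera(name): name is "side" or "top" or "wrist"; returns a dict with "image" (420x560x3 uint8, blue, green, red), "vertical_fov" (degrees; the focal length in pixels is half the picture's height over the tangent of half this angle, whatever the lens; pixels are square), "cx", "cy" (the principal point, pixels), "k1" (the pictures are not rectified: a ray, as slopes to the right and down, at radius r is drawn at 1 + k1 r^2 times it, then the intrinsics apply), "world_from_camera" (4x4, takes a point from camera to world coordinates). Camera axes: x right, y down, z forward; pixel columns grow to the right and rows downward; lengths in m; the calibration is good to about 2 mm. A picture is of the moment at which its call begins. There is no depth.
- robot.job_done(): hands the job in, once; it reports no verdict.
The state is a dict: "clock": time; "joint_positions": joint angles; "joint_velocities": joint speeds; "tau": joint torques, N m; "ee_pos": TCP position; "ee_rot": TCP orientation; "wrist_force": force on the tool from outside, world axes, zero at the start; "moment": the same for the moment, N m; "grip_width": finger opening in m.
Only numpy, scipy, OpenCV 4.12 (cv2) and the standard library are available. Lean on these libraries where they do the work, as an engineer would, in place of code of your own. Each camera call takes 0.05 s, during which the arm holds its last target.

### The job

Get the vacuum manifold ready for its leak test: first push a spare blanking plug fully home in each open port of the manifold, leaving the plugs already fitted and everything else on the bench in place. Then turn the throttle valve's handwheel clockwise until it is closed on its stop, and back it off exactly two full turns. Finish while still gripping the wheel's crank handle, holding the valve at that setting.

Things in the scene. Friction and masses are not known exactly. Their poses are not given: they have to be found in the camera images.
- manifold: fixed vacuum manifold on a grey base plate: aluminium bar 50 mm wide (x), 250 long (y), flat top 53 mm above the bench, five round ports in a row along y 50 mm apart; past its +y end a brass throttle valve with level red handwheel; small gauge (to 90 mm high) between them. Origin on the bench under the bar's centre line, 75 mm towards +y from port3. Yaw up to 0.2 rad either way
- port1 (a point): centre of the mouth of port 1 on the bar's top face (nearest the valve, 140 mm from its axis): a chamfered blind hole 18 mm across and 18 mm deep dark inside, with a brass ring round it. Two of the five ports are open, which two varies; the others hold fitted plugs
- port2 (a point): centre of the mouth of port 2 on the bar's top face, same as port 1
- port3 (a point): centre of the mouth of port 3 on the bar's top face, same as port 1
- port4 (a point): centre of the mouth of port 4 on the bar's top face, same as port 1
- port5 (a point): centre of the mouth of port 5 on the bar's top face (farthest from the valve), same as port 1
- fitted1: blanking plug, 35 g: round black stem 16 mm across, 18 mm long, foot chamfered; black flange 28 mm across, 4 mm thick; orange grip knob 18 mm across, its top 34 mm above the origin. Origin on the axis at the flange's underside, z up; fully home the flange lies on the face and the origin is at the hole's mouth. Already fitted in one of the ports; stays there
- fitted2: like fitted1, in another port
- fitted3: like fitted1, in another port
- spare1: spare blanking plug, 35 g: round black stem 16 mm across, 18 mm long, foot chamfered; black flange 28 mm across, 4 mm thick; orange grip knob 18 mm across, its top 34 mm above the origin. Origin on the axis at the flange's underside, z up; fully home the flange lies on the face and the origin is at the hole's mouth. Stands upright in a hole of the wooden spares block; lifts straight out
- spare2: spare plug like spare1, in another hole of the spares block
- spare3: spare plug like spare1, in another hole of the spares block
- spares_block: fixed brown wooden block 176 mm long (its x), 50 mm wide (its y), 32 mm high, with four round holes 19 mm across, 18 mm deep in a row along x, 42 mm apart; three hold the spare plugs upright, one is empty. Two spares are needed, one stays over. Origin: centre of its underside, on the bench. Not part of the manifold
- valve_axis (a point): point on the vertical axis of the valve's handwheel, 156 mm above the bench, level with the middle of the crank handle
- valve_wheel (a joint): angle (rad) of the handwheel: 0 = closed, hard on its stop, with the crank handle on the manifold's +x side of the axis; grows counterclockwise seen from above as it opens, 6.283 a turn, to nearly 4 turns; clockwise closes. Starts 0.25 to 1 turn open. Friction about 0.12 N m (2.4 N at the handle); stays where left; the wheel does not rise
- crank_handle: upright black revolving grip on the handwheel, 20 mm across, 50 mm tall, 50 mm from the valve axis; spins freely on its pin, so a gripper holding it from above can go round without turning. Origin: centre of its lower end, 128 mm above the bench; top at 178 mm. The red rim below it (12 mm thick, 112 mm over all) has its top 124 mm above the bench
- tape_roll: yellow tape roll lying flat, 92 mm across, 24 mm high; origin centre of underside; bystander
- sanding_block: sanding block, dark wood on cork, 110 x 65 x 34 mm; origin centre of underside; bystander
- screwdriver: screwdriver with red handle, 200 mm long, lying behind the manifold; bystander
- glue_bottle: white bottle with yellow label, 60 mm across, 160 mm tall, left of the valve; origin centre of underside; bystander
- wax_tin: closed tin with green label, 70 mm across, 50 mm tall; origin centre of underside; bystander
- maple_caul: pale wooden caul faced with cork, 150 x 32 x 30 mm; origin centre of underside; bystander
- bar_clamp: steel bar clamp with red handle lying flat, 240 mm long, 24 mm high; bystander

How it is judged:
On the way, in this order (a step that is already met when the one before it is completed fails the run):
1. every port of the manifold has a plug fully home in it (distance between any of fitted1, fitted2, fitted3, spare1, spare2, spare3 and port1 below 0.004 m and distance between any of fitted1, fitted2, fitted3, spare1, spare2, spare3 and port2 below 0.004 m and distance between any of fitted1, fitted2, fitted3, spare1, spare2, spare3 and port3 below 0.004 m and distance between any of fitted1, fitted2, fitted3, spare1, spare2, spare3 and port4 below 0.004 m and distance between any of fitted1, fitted2, fitted3, spare1, spare2, spare3 and port5 below 0.004 m), for 0.2 s.
2. the valve is closed on its stop (value of joint valve_wheel below 0.06 rad), for 0.2 s.
At the end, for the whole second after the job is handed in: All five ports hold a plug seated to within 4 mm of fully home and centred; the valve wheel stands two turns (12.57 rad, within 0.2 rad) open from its stop and is still (under 0.1 rad/s); the fingers grip the crank handle (over 3 N, handle axis within 18 mm of the grasp point seen from above) (all of step 1 and value of joint valve_wheel between 12.366 and 12.766 rad and velocity of joint valve_wheel between -0.1 and 0.1 rad/s and contact force between the fingers and crank_handle above 3 N and horizontal distance between the grasp point and crank_handle below 0.018 m); the arm keeps its last pose, push and grip.
It fails at once if a plug that was already fitted is pulled or shifted (over 10 mm) (distance of any of fitted1, fitted2, fitted3 from where it was at the start of the episode above 0.01 m).
It fails at once if another thing on the bench is knocked out of place (over 40 mm) (distance of any of tape_roll, sanding_block, screwdriver, glue_bottle, wax_tin, maple_caul, bar_clamp from where it was at the start of the episode above 0.04 m).
It also fails if it takes over 72 s, if anything falls off the work surface, if the arm or the gripper's body presses on something with over 40 N, if the wrist force passes 120 N, or if a joint passes its speed limit or range.

## Working session

There is one attempt and no reset: what is moved stays moved. The work goes in short steps, Python scripts to look and compute and a tool call to move; the robot and the scene stay as the last step left them, time stands still between calls to the robot, and variables do not carry over. Pictures are saved under pics/ and viewed, and the job is handed in when it is done.

Besides the shell and the picture viewer there is one more tool, called after "Call:" as a command line: name --argument value ..., lists and objects as JSON in quotes. jog_arm: Moves the arm, as the interface text tells. Its arguments: {"type":"object","properties":{"plan":{"type":"array"}},"required":["plan"]}

```bash
ls; mkdir -p pics; python3 - <<'E'
from cell import robot
import cv2, numpy as np
s=robot.read_state(); print(s)
for n in ["side","top","wrist"]:
    c=robot.camera(n); cv2.imwrite(f"pics/{n}0.png",c["image"])
    print(n,c["vertical_fov"],c["cx"],c["cy"],c["k1"],np.round(c["world_from_camera"],3).tolist())
E
```

```text
pics
{'clock': 0.0, 'joint_positions': array([ 1.18798988e+00,  2.13375548e-01, -3.50268674e-02,  1.32347816e+00,
       -7.87434930e-06,  1.57080572e+00]), 'joint_velocities': array([ 9.74284167e-04, -1.07218998e-03,  3.34981936e-04, -9.24800632e-05,
       -1.27919952e-03, -2.67962070e-05]), 'tau': array([ 1.42717279e-03, -6.86161852e+01,  4.87116086e+01,  1.75053516e-02,
       -2.30041735e-05, -2.12023184e-05]), 'ee_pos': array([0.18665123, 0.46352694, 0.24181924]), 'ee_rot': array([-5.97622785e-01, -3.08402355e+00,  1.67427993e-03]), 'wrist_force': array([0.45292825, 0.30932783, 1.12436881]), 'moment': array([ 0.01092893, -0.02621525, -0.00919985]), 'grip_width': 0.08551734202403082}
side 44.70949233945589 277.8736638843232 209.20819486311834 0.05028359113216824 [[0.877, -0.32, 0.358, 0.004], [-0.48, -0.567, 0.669, -0.983], [-0.011, -0.759, -0.652, 1.043], [0.0, 0.0, 0.0, 1.0]]
top 47.200116061964955 279.8731396497377 211.66173664642366 -0.007804147510492879 [[-0.006, -0.992, 0.127, 0.333], [-1.0, 0.007, 0.005, -0.012], [-0.005, -0.127, -0.992, 1.775], [0.0, 0.0, 0.0, 1.0]]
wrist 69.84284475471263 278.4735858325431 217.4015981971951 0.018655199502647792 [[0.374, 0.891, 0.259, 0.121], [0.927, -0.359, -0.105, 0.49], [-0.001, 0.279, -0.96, 0.372], [0.0, 0.0, 0.0, 1.0]]
```

View pics/side0.png

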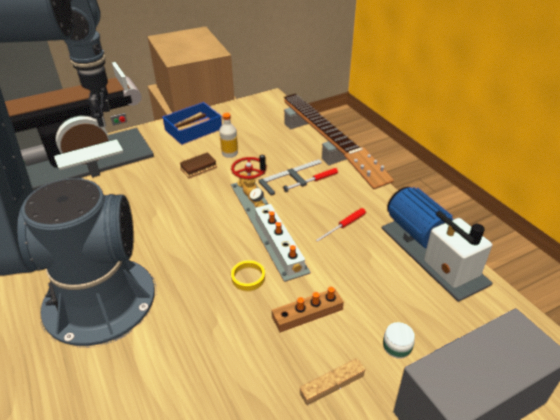

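View pics/top0.png

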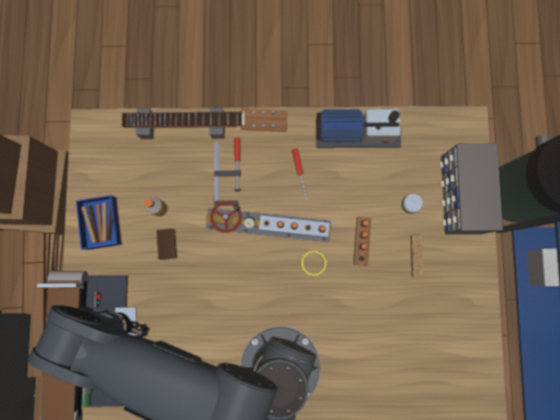

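View pics/wrist0.png

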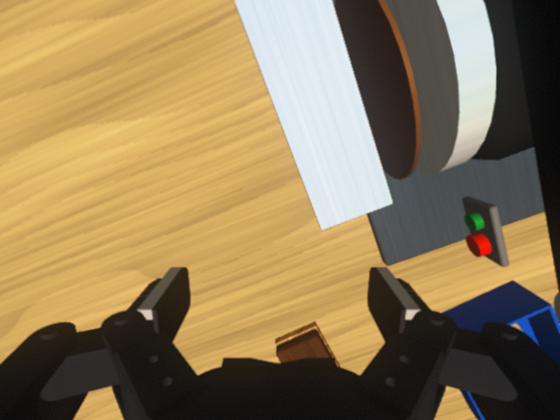

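```bash
python3 - <<'E'
import cv2, numpy as np
a=cv2.imread("pics/top0.png")[190:280,190:390]
b=cv2.imread("pics/side0.png")[140:340,200:360]
cv2.imwrite("pics/top0z.png",cv2.resize(a,None,fx=4,fy=4,interpolation=cv2.INTER_CUBIC))
cv2.imwrite("pics/side0z.png",cv2.resize(b,None,fx=3,fy=3,interpolation=cv2.INTER_CUBIC))
E
```

```text
(no output)
```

View pics/top0z.png

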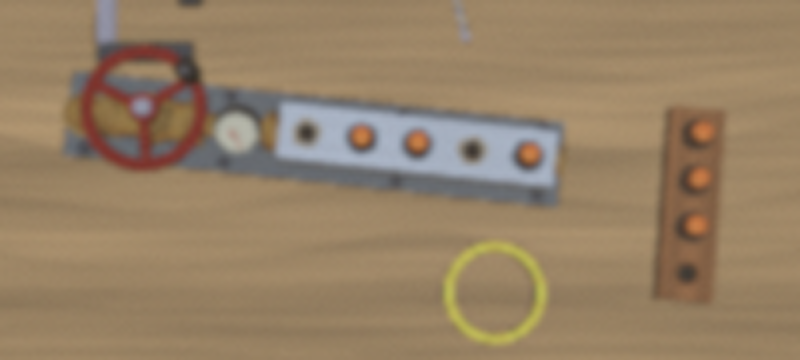

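View pics/side0z.png

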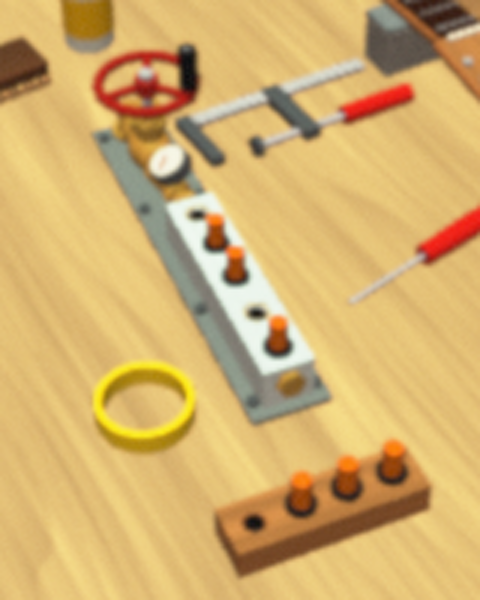

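```bash
cat > h.py <<'E'
import cv2, numpy as np
from scipy.spatial.transform import Rotation as R
def K(c):
    H=c["image"].shape[0]; f=H/2/np.tan(np.radians(c["vertical_fov"])/2)
    return np.array([[f,0,c["cx"]],[0,f,c["cy"]],[0,0,1.]])
def ray(c,uv):
    p=cv2.undistortPoints(np.array([[uv]],float),K(c),np.array([c["k1"],0,0,0,0.]))[0,0]
    T=np.array(c["world_from_camera"]); d=T[:3,:3]@np.array([p[0],p[1],1]); return T[:3,3],d/np.linalg.norm(d)
def onz(c,uv,z):
    o,d=ray(c,uv); return o+d*(z-o[2])/d[2]
def tri(rs):
    A=sum(np.eye(3)-np.outer(d,d) for o,d in rs); b=sum((np.eye(3)-np.outer(d,d))@o for o,d in rs); return np.linalg.solve(A,b)
def proj(c,P):
    T=np.linalg.inv(c["world_from_camera"]); q=cv2.projectPoints(np.array([P],float),cv2.Rodrigues(T[:3,:3])[0],T[:3,3],K(c),np.array([c["k1"],0,0,0,0.]))[0]; return q.ravel()
def blobs(img,lo,hi,amin=8):
    m=cv2.inRange(cv2.cvtColor(img,cv2.COLOR_BGR2HSV),np.array(lo),np.array(hi))
    n,l,s,ct=cv2.connectedComponentsWithStats(m); return [(ct[i],s[i]) for i in range(1,n) if s[i,4]>=amin]
E
python3 - <<'E'
from h import *; from cell import robot
t=robot.camera("top"); s=robot.camera("side")
st=robot.read_state(); print("tool axes cols\n",R.from_rotvec(st["ee_rot"]).as_matrix().round(3), robot.tips_ahead)
for c,n in((t,"top"),(s,"side")):
    for ct,q in blobs(c["image"],(5,150,90),(17,255,255),10):
        print(n,ct.round(1),q, onz(c,ct,.075)[:2].round(4), onz(c,ct,.054)[:2].round(4))
# top-view dark ports / wheel hub by hand from zoom
for nm,uv,z in (("p1",(307,132),.053),("p4",(473,150),.053),("hole",(687,272),.032),("hub",(142,105),.13),("handle",(187,70),.178)):
    uv=(190+(uv[0]+.5)/4-.5,190+(uv[1]+.5)/4-.5); print(nm,np.round(uv,1),onz(t,uv,z).round(4))
E
```

```text
tool axes cols
 [[-0.928  0.374 -0.   ]
 [ 0.374  0.928 -0.   ]
 [ 0.    -0.001 -1.   ]] 0.011
top [148.3 202.3] [145 199   8   7  42] [0.5884 0.4669] [0.5915 0.4728]
top [211.3 216.9] [210 214   3   8  12] [0.5343 0.2401] [0.5368 0.2432]
top [365.1 222.4] [363 221   5   4  17] [ 0.5111 -0.307 ] [ 0.5133 -0.3107]
top [294.  225.2] [293 224   3   4  10] [ 0.5028 -0.0542] [ 0.5048 -0.0548]
top [322.  228.2] [321 227   3   4  10] [ 0.4914 -0.1535] [ 0.4934 -0.1552]
top [364.4 234. ] [362 232   5   5  17] [ 0.4698 -0.3032] [ 0.4715 -0.3068]
top [363.8 245.6] [362 244   5   4  16] [ 0.4287 -0.2999] [ 0.4299 -0.3034]
side [113.2  85.8] [107  79  15  14 130] [0.3233 1.0078] [0.3302 1.051 ]
side [ 46.  100.1] [  6  86  83  30 988] [0.0673 1.0145] [0.0687 1.0579]
side [438.1 168.1] [ 311   92  249  172 3044] [ 1.0743 -0.0639] [ 1.0975 -0.0439]
side [357.1 159.1] [ 285   99  109   90 1041] [0.8813 0.1036] [0.9004 0.1272]
side [226.1 115.3] [222 112   9   8  56] [0.6243 0.572 ] [0.6378 0.6057]
side [196.9 162.3] [181 154  34  20 306] [0.4178 0.3464] [0.4268 0.3752]
side [244.5 168.7] [231 157  35  23 197] [0.5376 0.238 ] [0.5491 0.2645]
side [254.4 171.2] [250 165  11  11  41] [0.5592 0.2104] [0.5713 0.2363]
side [326.  173.6] [313 168  25  13  62] [0.7503 0.087 ] [0.7664 0.1102]
side [352.8 216.6] [339 208  27  20  73] [ 0.7057 -0.1229] [ 0.7209 -0.1042]
side [274.9 222.5] [269 212  13  22 104] [ 0.5002 -0.0361] [ 0.511  -0.0155]
side [292.3 251.3] [290 246   6  11  53] [ 0.4862 -0.1587] [ 0.4966 -0.1408]
side [446.7 266.9] [444 264   5   8  16] [ 0.8011 -0.3986] [ 0.8184 -0.3859]
side [307.2 308.9] [ 272  286   71   46 1562] [ 0.4219 -0.3412] [ 0.431  -0.3272]
p1 [266.4 222.6] [0.5149 0.0446 0.053 ]
p4 [307.9 227.1] [ 0.4977 -0.1046  0.053 ]
hole [361.4 257.6] [ 0.3879 -0.2974  0.032 ]
hub [225.1 215.9] [0.5311 0.1844 0.13  ]
handle [236.4 207.1] [0.5547 0.1411 0.178 ]
```

Call:
jog_arm --plan '[1, -0.83, -0.96, 0, 0, 1, -0.83, -0.96, 0, 0, 1, -0.83, -0.96, 0, 0, 1, -0.83, -0.96, 0, 0, 1, -0.83, -0.96, 0, 0, 1, -0.83, -0.96, 0, 0, 1, -0.83, -0.96, 0, 0, 1, -0.83, -0.96, 0, 0, 1, -0.83, -0.96, 0, 0, 1, -0.83, -0.96, 0, 0]'

```text
clock: 1.5
ee_pos: [0.3515, -0.0182, 0.2425]
ee_rot: [0.598, 3.084, 0.0]
wrist_force: [1.0, 1.4, -0.4]
grip_width: 0.0855
```

Call:
jog_arm --plan '[1, -0.83, -0.96, 0.17, 0, 1, -0.83, -0.96, 0.17, 0, 1, -0.83, -0.96, 0.17, 0, 1, -0.83, -0.96, 0.17, 0, 1, -0.83, -0.96, 0.17, 0, 1, -0.82, -0.94, 0.15, 0, 1, 0, 0, 0, -0.71, 1, 0, 0, 0, -0.71, 1, 0, 0, 0, -0.71, 1, 0, 0, 0, 0]'

```text
clock: 2.75
ee_pos: [0.4499, -0.3036, 0.2022]
ee_rot: [-0.135, -3.138, -0.0]
wrist_force: [-0.4, 0.3, -0.2]
grip_width: 0.0855
```

```bash
python3 - <<'E'
from h import *; from cell import robot
c=robot.camera("wrist"); st=robot.read_state(); print(st["ee_pos"].round(4),R.from_rotvec(st["ee_rot"]).as_matrix().round(3).tolist(),st["joint_positions"].round(2))
np.save("pics/w1.npy",c,allow_pickle=True)
cv2.imwrite("pics/w1.png",c["image"])
for ct,q in blobs(c["image"],(5,150,90),(17,255,255),200): print(ct.round(1),q,onz(c,ct,.051).round(4),onz(c,ct,.066).round(4))
E
```

```text
[ 0.4499 -0.3036  0.2022] [[-0.996, 0.087, -0.0], [0.087, 0.996, 0.0], [0.0, 0.0, -1.0]] [-0.59  0.31 -0.01  1.25 -0.   -0.51]
[ 79.2 153.9] [  40   78   85  156 5213] [ 0.3855 -0.4802  0.051 ] [ 0.3852 -0.4705  0.066 ]
[279.2 190. ] [ 254  107   54  172 7506] [ 0.4342 -0.3021  0.051 ] [ 0.4313 -0.3018  0.066 ]
[447.1 240.2] [430 227  34  28 565] [ 0.4989 -0.1409  0.051 ] [ 0.4925 -0.1493  0.066 ]
[549.7 237.1] [536 230  24  23 244] [ 0.5039 -0.0427  0.051 ] [ 0.4973 -0.0563  0.066 ]
```

View pics/w1.png

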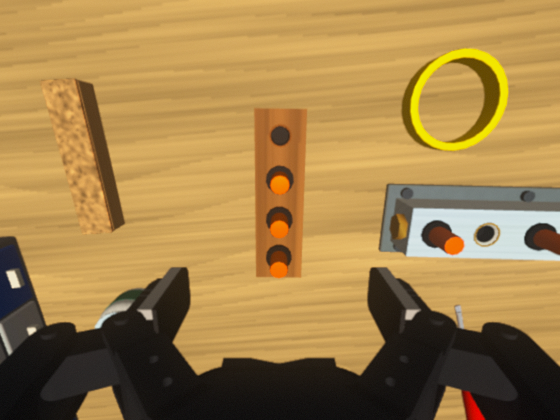

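```bash
python3 - <<'E'
from h import *
c=np.load("pics/w1.npy",allow_pickle=True).item()
for ct,q in blobs(c["image"],(5,150,200),(17,255,255),60): print("knobtop",ct.round(1),q,onz(c,ct,.066).round(4),onz(c,ct,.087).round(4))
g=cv2.cvtColor(c["image"],cv2.COLOR_BGR2GRAY)
for nm,(u,v,z,w) in dict(hole=(280,135,.032,14),p4=(487,234,.053,14)).items():
    m=(g[v-w:v+w,u-w:u+w]<75).astype(np.uint8); n,l,s,ct=cv2.connectedComponentsWithStats(m); i=1+np.argmax(s[1:,4]); uv=ct[i]+(u-w,v-w); print(nm,uv,s[i],onz(c,uv,z).round(4))
E
```

```text
knobtop [ 68.7 127.6] [  41   80   54  105 1638] [ 0.3634 -0.4732  0.066 ] [ 0.3647 -0.4593  0.087 ]
knobtop [ 91.  205.5] [  70  173   41   61 1031] [ 0.4309 -0.4724  0.066 ] [ 0.4269 -0.4587  0.087 ]
knobtop [279.4 185.5] [270 176  19  19 250] [ 0.4272 -0.3012  0.066 ] [ 0.4234 -0.301   0.087 ]
knobtop [278.9 229.1] [270 221  19  18 256] [ 0.4681 -0.3053  0.066 ] [ 0.4611 -0.3047  0.087 ]
knobtop [299.4 256.8] [292 230  11  48 173] [ 0.4976 -0.2881  0.066 ] [ 0.4883 -0.2889  0.087 ]
knobtop [453.9 245.3] [445 237  19  18 264] [ 0.4982 -0.1427  0.066 ] [ 0.4888 -0.155   0.087 ]
knobtop [278.3 270.1] [269 262  19  17 239] [ 0.5097 -0.3094  0.066 ] [ 0.4995 -0.3085  0.087 ]
hole [279.98207885 135.46236559] [  5   5  19  19 279] [ 0.385 -0.297  0.032]
p4 [484.88292683 233.38536585] [  4   6  17  16 205] [ 0.4939 -0.1064  0.053 ]
```

Call:
jog_arm --plan '[1, 0.575, 0.015, 0.5, 0, 1, 0, 0, 0.9, 0, 1, 0, 0, 0.9, 0, 1, 0, 0, 0.9, 0, 1, 0, 0, 0.6, 0, 1, 0, 0, 0, 0, -1, 0, 0, 0, 0, -1, 0, 0, 0, 0, -1, 0, 0, 0, 0, -1, 0, 0, 0, 0]'

```text
clock: 4.05
ee_pos: [0.4274, -0.3013, 0.0509]
ee_rot: [0.134, 3.138, -0.001]
wrist_force: [-0.8, 2.1, 8.2]
grip_width: 0.0163
```

```bash
python3 - <<'E'
from h import *; from cell import robot
c=robot.camera("wrist"); st=robot.read_state(); print(st["ee_pos"].round(4),st["grip_width"],st["wrist_force"].round(1))
np.save("pics/w2.npy",c,allow_pickle=True)
cv2.imwrite("pics/w2.png",c["image"])
E
```

```text
[ 0.4274 -0.3013  0.0509] 0.016065553652500356 [-1.5  0.9  5.6]
```

View pics/w2.png

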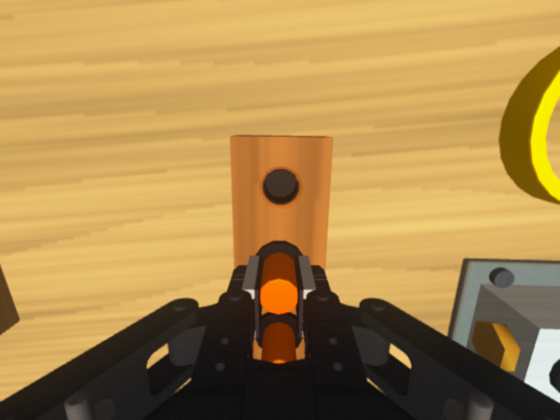

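Call:
jog_arm --plan '[-1, 0, 0, -0.6, 0, -1, 0, 0, -0.8, 0, -1, 0, 0, -0.9, 0, -1, 0, 0, -0.7, 0, -1, -0.21, 0.9, 0, 0, -1, -0.21, 0.9, 0, 0, -1, -0.21, 0.9, 0, 0, -1, -0.21, 0.9, 0, 0, -1, -0.21, 0.9, 0, 0, -1, -0.21, 0.9, 0, 0]'

```text
clock: 5.35
ee_pos: [0.496, -0.089, 0.1705]
ee_rot: [0.134, 3.138, -0.0]
wrist_force: [1.2, -1.2, -0.0]
grip_width: 0.016
```

Call:
jog_arm --plan '[-1, 0, 1, 0, -1, -1, 0, 0, 0, -1, -1, 0, 0, 0, -1, -1, 0, 0, 0, -1, -1, 0, 0, 0, -1, -1, 0, 0, 0, -1, -1, 0, 0, 0, -1, -1, 0, 0, 0, -1, -1, 0, 0, 0, -1, -1, 0, 0, 0, -1]'

```text
clock: 6.6
ee_pos: [0.4991, -0.0503, 0.1704]
ee_rot: [-1.92, 2.486, -0.0]
wrist_force: [0.6, 0.7, -0.8]
grip_width: 0.0164
```

```bash
python3 - <<'E'
from h import *; from cell import robot
c=robot.camera("wrist"); st=robot.read_state(); print(st["ee_pos"].round(4),R.from_rotvec(st["ee_rot"]).as_matrix().round(3).tolist(),st["grip_width"],st["wrist_force"].round(1),st["joint_positions"].round(2))
np.save("pics/w3.npy",c,allow_pickle=True)
cv2.imwrite("pics/w3.png",c["image"])
E
```

```text
[ 0.4991 -0.0503  0.1704] [[-0.246, -0.969, 0.0], [-0.969, 0.246, -0.0], [0.0, -0.0, -1.0]] 0.016170174815369587 [-0.1  0.2  0.4] [-0.1   0.24 -0.18  1.15 -0.   -1.42]
```

View pics/w3.png

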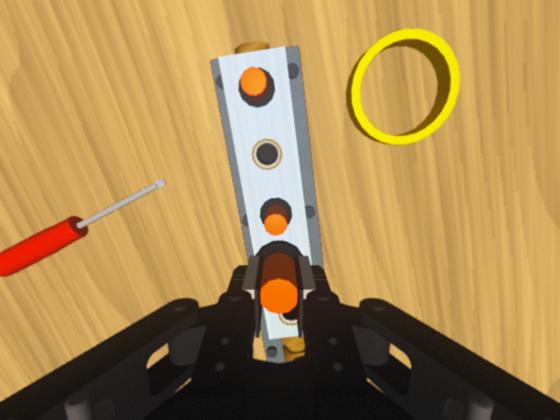

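```bash
python3 - <<'E'
from h import *
c=np.load("pics/w3.npy",allow_pickle=True).item()
Z=.1704-.0189+.034
for ct,q in blobs(c["image"],(5,150,200),(17,255,255),60): print("knobtop",ct.round(1),q,"z87",onz(c,ct,.087).round(4),"held",onz(c,ct,Z).round(4))
g=cv2.cvtColor(c["image"],cv2.COLOR_BGR2GRAY)
for nm,(u,v,z,w) in dict(p4=(267,154,.053,17)).items():
    m=(g[v-w:v+w,u-w:u+w]<75).astype(np.uint8); n,l,s,ct=cv2.connectedComponentsWithStats(m); i=1+np.argmax(s[1:,4]); uv=ct[i]+(u-w,v-w); print(nm,uv,s[i],onz(c,uv,z).round(4))
    # ring outer via bright->brass: colour mask
    hs=cv2.cvtColor(c["image"],cv2.COLOR_BGR2HSV); print(g[v,u-w-3:u+w+3])
E
```

```text
knobtop [253.1  81. ] [241  68  25  28 556] z87 [ 0.4899 -0.1529  0.087 ] held [ 0.4861 -0.1375  0.1855]
knobtop [275.2 224. ] [264 214  23  21 368] z87 [ 0.501  -0.0551  0.087 ] held [ 0.492  -0.0849  0.1855]
knobtop [278.5 295.8] [ 261  279   36   36 1022] z87 [0.5138 0.0036 0.087 ] held [ 0.4989 -0.0534  0.1855]
p4 [266.64285714 153.76298701] [  7   7  20  20 308] [ 0.4955 -0.104   0.053 ]
[228 230 229 226 201 169 182 207 197 127  65  60  67  68  68  68  70  69
  68  68  69  68  67  71  68  69  70  69  69  66 107 181 194 177 168 200
 227 229 227 227]
```

```bash
python3 - <<'E'
from h import *
c=np.load("pics/w2.npy",allow_pickle=True).item()
for ct,q in blobs(c["image"],(5,150,200),(17,255,255),60): print("knobtop",ct.round(1),q,"z66",onz(c,ct,.066).round(4))
g=cv2.cvtColor(c["image"],cv2.COLOR_BGR2GRAY)
for nm,(u,v,z,w) in dict(hole=(280,186,.032,25)).items():
    m=(g[v-w:v+w,u-w:u+w]<70).astype(np.uint8); n,l,s,ct=cv2.connectedComponentsWithStats(m); i=1+np.argmax(s[1:,4]); uv=ct[i]+(u-w,v-w); print(nm,uv,s[i],onz(c,uv,z).round(4))
E
```

```text
knobtop [231.6 192.5] [230 136   5 117 153] z66 [ 0.3788 -0.3158  0.066 ]
knobtop [277.2 152.2] [ 260  137   37   39 1028] z66 [ 0.365  -0.2969  0.066 ]
knobtop [323.5 205.5] [ 314  137   20  132 1367] z66 [ 0.387  -0.2806  0.066 ]
knobtop [262.1 211.7] [259 194   8  41 138] z66 [ 0.3874 -0.3049  0.066 ]
knobtop [278.4 221.6] [267 203  26  38 785] z66 [ 0.392  -0.2988  0.066 ]
knobtop [278.5 296.1] [ 261  279   36   35 1050] z66 [ 0.4253 -0.3016  0.066 ]
hole [280.3883792  186.25891947] [  8   8  36  35 981] [ 0.3841 -0.2971  0.032 ]
```

Call:
jog_arm --plan '[-1, 0, 0, 0, -0.956, -1, 0.64, -0.03, 0, 0, -1, 0.64, -0.033, 0, 0, -1, 0, 0, 0.6, 0, -1, 0, 0, 0.6, 0, -1, 0, 0, 0.5, 0, -1, 0, 0, 0.235, 0, -1, 0, 0, 0, 0, -1, 0, 0, 0, 0, -1, 0, 0, 0, 0]'

```text
clock: 7.9
ee_pos: [0.4956, -0.1015, 0.0936]
ee_rot: [-2.076, 2.357, -0.001]
wrist_force: [-0.4, -0.5, -0.1]
grip_width: 0.0164
```

```bash
python3 - <<'E'
from h import *; from cell import robot
c=robot.camera("wrist"); s=robot.camera("side"); t=robot.camera("top"); st=robot.read_state(); print(st["ee_pos"].round(4),R.from_rotvec(st["ee_rot"]).as_matrix().round(3).tolist(),st["grip_width"],st["wrist_force"].round(1),st["joint_positions"].round(2))
np.save("pics/w4.npy",c,allow_pickle=True)
a=np.hstack([c["image"][100:400,130:430],cv2.resize(s["image"][180:300,220:340],(300,300),interpolation=cv2.INTER_CUBIC)])
cv2.imwrite("pics/w4.png",a)
E
```

```text
[ 0.4954 -0.1015  0.0932] [[-0.126, -0.992, 0.001], [-0.992, 0.126, -0.0], [0.0, -0.001, -1.0]] 0.016395358555164177 [ 0.4 -0.5  0.3] [-0.2   0.3  -0.3   0.96  0.   -1.65]
```

View pics/w4.png

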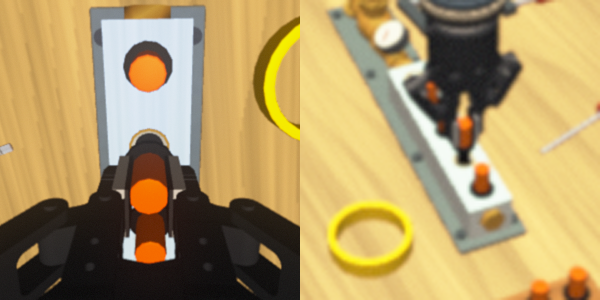

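Call:
jog_arm --plan '[-1, 0, 0, 0.06, 0, -1, 0, 0, 0.06, 0, -1, 0, 0, 0.06, 0, -1, 0, 0, 0.06, 0, -1, 0, 0, 0.06, 0, -1, 0, 0, 0, 0, -1, 0, 0, 0, 0, -1, 0, 0, 0, 0, -1, 0, 0, 0, 0, -1, 0, 0, 0, 0]'

```text
clock: 9.3
ee_pos: [0.4952, -0.1014, 0.0809]
ee_rot: [-2.077, 2.357, -0.0]
wrist_force: [0.1, 0.6, -0.0]
grip_width: 0.0165
```

Call:
jog_arm --plan '[-1, 0, 0, 0.08, 0, -1, 0, 0, 0.08, 0, -1, 0, 0, 0.06, 0, -1, 0, 0, 0.04, 0, -1, 0, 0, 0, 0, -1, 0, 0, 0, 0, -1, 0, 0, 0, 0, -1, 0, 0, 0, 0, -1, 0, 0, 0, 0, -1, 0, 0, 0, 0]'

```text
clock: 10.55
ee_pos: [0.4955, -0.1015, 0.0717]
ee_rot: [-2.076, 2.357, -0.002]
wrist_force: [-8.1, 0.8, 25.9]
grip_width: 0.0159
```

Call:
jog_arm --plan '[1, 0, 0, 0, 0, 1, 0, 0, 0, 0, 1, 0, 0, 0, 0, 1, 0, 0, -0.3, 0, 1, 0, 0, -0.8, 0, 1, 0, 0, -0.9, 0, 1, -0.5, 0, -0.5, 0, 1, -1, 0, 0, 0, 1, 0, 0, 0, 0, 1, 0, 0, 0, 0]'

```text
clock: 11.8
ee_pos: [0.5027, -0.0421, 0.1709]
ee_rot: [-2.077, 2.357, -0.001]
wrist_force: [0.1, -1.0, -0.5]
grip_width: 0.0849
```

```bash
cat > look.py <<'E'
import sys
from h import *; from cell import robot
n=sys.argv[1]
c=robot.camera("wrist"); st=robot.read_state(); print(st["ee_pos"].round(4),R.from_rotvec(st["ee_rot"]).as_matrix().round(3)[:2,:2].tolist(),st["grip_width"].round(4),st["wrist_force"].round(1),st["joint_positions"].round(2))
np.save(f"pics/{n}.npy",c,allow_pickle=True)
cv2.imwrite(f"pics/{n}.png",c["image"])
for ct,q in blobs(c["image"],(5,150,200),(17,255,255),100): print("knobtop",ct.round(1),q,"z87",onz(c,ct,.087).round(4),"z66",onz(c,ct,.066).round(4))
E
python3 look.py w5
```

```text
Traceback (most recent call last):
  File "look.py", line 4, in <module>
    c=robot.camera("wrist"); st=robot.read_state(); print(st["ee_pos"].round(4),R.from_rotvec(st["ee_rot"]).as_matrix().round(3)[:2,:2].tolist(),st["grip_width"].round(4),st["wrist_force"].round(1),st["joint_positions"].round(2))
                                                                                                                                                 ^^^^^^^^^^^^^^^^^^^^^^
AttributeError: 'float' object has no attribute 'round'
```

```bash
sed -i 's/st\["grip_width"\].round(4)/round(st["grip_width"],4)/' look.py; python3 look.py w5
```

```text
[ 0.5026 -0.0426  0.1706] [[-0.127, -0.992], [-0.992, 0.127]] 0.0856 [-0.3 -0.5 -0.8] [-0.08  0.25 -0.17  1.15 -0.   -1.53]
knobtop [276.8  64.8] [264  51  26  29 578] z87 [ 0.4902 -0.153   0.087 ] z66 [ 0.4898 -0.1569  0.066 ]
knobtop [278.3 145.3] [267 133  24  25 471] z87 [ 0.4956 -0.1031  0.087 ] z66 [ 0.4957 -0.1021  0.066 ]
knobtop [279. 213.] [268 203  23  21 378] z87 [ 0.5012 -0.055   0.087 ] z66 [ 0.5019 -0.0493  0.066 ]
knobtop [279.8 274. ] [270 265  21  19 312] z87 [ 0.5068 -0.0059  0.087 ] z66 [0.5081 0.0047 0.066 ]
```

View pics/w5.png

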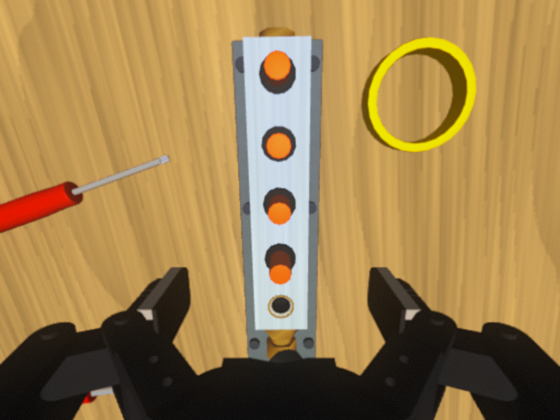

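Call:
jog_arm --plan '[1, 0.947, 0, 0, 0, 1, 0.947, 0, 0, 0, 1, 0.947, 0, 0, 0, 1, 0.947, 0, 0, 0, 1, 0.947, 0, 0, 0, 1, 0.947, 0, 0, 0, 1, 0.947, 0, 0, 0, 1, 0, 0, 0, 1, 1, 0, 0, 0, 1, 1, 0, 0, 0, 1]'

```text
clock: 13.15
ee_pos: [0.4687, -0.3058, 0.1704]
ee_rot: [1.533, -2.742, -0.0]
wrist_force: [0.0, -0.3, 0.5]
grip_width: 0.0852
```

Call:
jog_arm --plan '[1, 0, 0, 0.2, 1, 1, 0, 0, 0.2, 1, 1, 0, 0, 0.2, 1, 1, 0, 0, 0.2, 1, 1, 0, 0, 0.2, 1, 1, 0, 0, 0.2, 1, 1, 0, 0, 0.2, 1, 1, 0, 0, 0, 0.96, 1, 0, 0, 0, 0, 1, 0, 0, 0, 0]'

```text
clock: 14.4
ee_pos: [0.4691, -0.3053, 0.1146]
ee_rot: [0.131, 3.139, -0.0]
wrist_force: [-0.5, 0.3, 0.2]
grip_width: 0.0856
```

```bash
python3 look.py w6
```

```text
[ 0.4692 -0.3053  0.1146] [[-0.996, 0.084], [0.084, 0.996]] 0.0854 [ 0.  -0.1  0.3] [-0.58  0.39 -0.12  1.06 -0.   -0.49]
knobtop [  5.  132.6] [  0 102  16  50 277] z87 [ 0.3895 -0.4352  0.087 ] z66 [ 0.3882 -0.4532  0.066 ]
knobtop [ 17.9 210.3] [   0  161   44   87 1651] z87 [ 0.4288 -0.442   0.087 ] z66 [ 0.4328 -0.4609  0.066 ]
knobtop [308.2 258.3] [300 188  15 119 580] z87 [ 0.4699 -0.289   0.087 ] z66 [ 0.4794 -0.2875  0.066 ]
knobtop [279.1 243.8] [266 231  27  26 542] z87 [ 0.4598 -0.3047  0.087 ] z66 [ 0.4679 -0.3053  0.066 ]
knobtop [545.4 271.4] [531 258  29  28 637] z87 [ 0.4888 -0.1559  0.087 ] z66 [ 0.5008 -0.1367  0.066 ]
knobtop [278.1 301.6] [265 290  27  24 469] z87 [ 0.4962 -0.3083  0.087 ] z66 [ 0.5092 -0.3094  0.066 ]
```

View pics/w6.png

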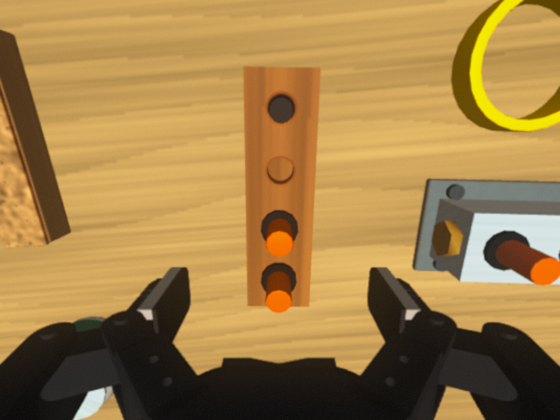

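Call:
jog_arm --plan '[1, 0, 0, 0.6, 0, 1, 0, 0, 0.6, 0, 1, 0, 0, 0.39, 0, 1, 0, 0, 0, 0, -1, 0, 0, 0, 0, -1, 0, 0, 0, 0, -1, 0, 0, 0, 0, -1, 0, 0, 0, 0, -1, 0, 0, 0, 0, -1, 0, 0, 0, 0]'

```text
clock: 15.7
ee_pos: [0.4695, -0.305, 0.0514]
ee_rot: [0.135, 3.138, -0.0]
wrist_force: [-0.7, 0.0, 5.9]
grip_width: 0.0161
```

```bash
python3 look.py w7
```

```text
[ 0.4696 -0.3051  0.0514] [[-0.996, 0.086], [0.086, 0.996]] 0.0159 [-1.   1.2  4.8] [-0.58  0.44 -0.21  0.91  0.   -0.49]
knobtop [228.6 112.3] [225  36  14 175 245] z87 [ 0.3931 -0.3137  0.087 ] z66 [ 0.3917 -0.3169  0.066 ]
knobtop [277.1  54.8] [ 254   36   47   48 1419] z87 [ 0.3792 -0.2981  0.087 ] z66 [ 0.3748 -0.2978  0.066 ]
knobtop [324.9 155.8] [ 313   37   26  232 2749] z87 [ 0.4081 -0.2859  0.087 ] z66 [ 0.4101 -0.2829  0.066 ]
knobtop [275.4 140.6] [ 258  104   38   70 1487] z87 [ 0.4023 -0.3007  0.087 ] z66 [ 0.403  -0.3009  0.066 ]
knobtop [278.8 220.7] [268 202  24  38 728] z87 [ 0.4276 -0.3018  0.087 ] z66 [ 0.434  -0.3023  0.066 ]
knobtop [278.5 294.9] [ 261  278   36   35 1047] z87 [ 0.4548 -0.3043  0.087 ] z66 [ 0.4672 -0.3054  0.066 ]
```

Call:
jog_arm --plan '[-1, 0, 0, -0.6, 0, -1, 0, 0, -0.8, 0, -1, 0, 0, -0.9, 0, -1, 0, 0, -0.66, 0, -1, -0.034, 0.987, 0, 0, -1, -0.034, 0.987, 0, 0, -1, -0.034, 0.987, 0, 0, -1, -0.034, 0.987, 0, 0, -1, -0.034, 0.987, 0, 0, -1, -0.034, 0.987, 0, 0]'

```text
clock: 17.0
ee_pos: [0.4978, -0.0684, 0.1695]
ee_rot: [0.135, 3.138, -0.0]
wrist_force: [1.7, 0.5, -0.3]
grip_width: 0.016
```

Call:
jog_arm --plan '[-1, -0.034, 0.987, 0, 0, -1, -0.034, 0.987, 0, 0, -1, -0.034, 0.987, 0, 0, -1, 0, 0, 0, -1, -1, 0, 0, 0, -1, -1, 0, 0, 0, -1, -1, 0, 0, 0, -1, -1, 0, 0, 0, -1, -1, 0, 0, 0, -1, -1, 0, 0, 0, -1]'

```text
clock: 18.25
ee_pos: [0.512, 0.048, 0.1694]
ee_rot: [-1.361, 2.831, 0.0]
wrist_force: [-0.3, -1.1, -0.7]
grip_width: 0.016
```

Call:
jog_arm --plan '[-1, 0, 0, 0, -1, -1, 0, 0, 0, -1, -1, 0, 0, 0, -1, -1, 0, 0, 0, -1, -1, 0, 0, 0, 0, -1, 0, 0, 0, 0, -1, 0, 0, 0, 0, -1, 0, 0, 0, 0, -1, 0, 0, 0, 0, -1, 0, 0, 0, 0]'

```text
clock: 19.5
ee_pos: [0.512, 0.048, 0.1693]
ee_rot: [2.083, -2.352, -0.0]
wrist_force: [0.1, -0.1, -0.0]
grip_width: 0.0163
```

```bash
python3 look.py w8
```

```text
[0.512  0.048  0.1693] [[-0.121, -0.993], [-0.993, 0.121]] 0.0162 [ 0.5 -0.  -0.7] [ 0.09  0.27 -0.15  1.15  0.   -1.36]
knobtop [276.3   2.5] [265   0  23   8 121] z87 [ 0.4963 -0.0958  0.087 ] z66 [ 0.4955 -0.103   0.066 ]
knobtop [276.6  80. ] [264  66  26  29 578] z87 [ 0.5013 -0.0536  0.087 ] z66 [ 0.5011 -0.0566  0.066 ]
knobtop [277.4 157.7] [266 146  24  25 474] z87 [ 0.5069 -0.0046  0.087 ] z66 [ 0.5072 -0.0028  0.066 ]
knobtop [278.4 294.7] [ 261  278   36   35 1030] z87 [0.5191 0.1017 0.087 ] z66 [0.5206 0.114  0.066 ]
```

View pics/w8.png

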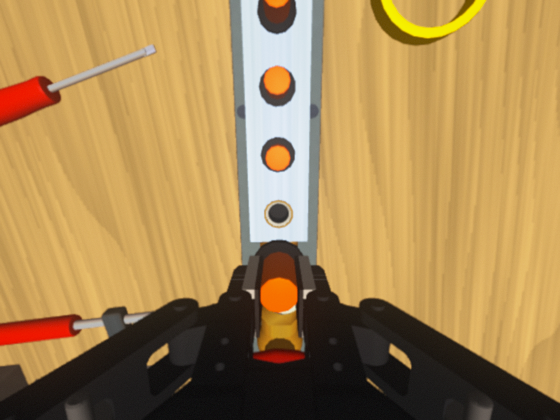

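```bash
python3 - <<'E'
from h import *
c=np.load("pics/w8.npy",allow_pickle=True).item()
print(onz(c,(278.4,294.7),.1693-.0194+.034).round(4))
g=cv2.cvtColor(c["image"],cv2.COLOR_BGR2GRAY)
u,v,w=279,213,12
m=(g[v-w:v+w,u-w:u+w]<75).astype(np.uint8); n,l,s,ct=cv2.connectedComponentsWithStats(m); i=1+np.argmax(s[1:,4]); uv=ct[i]+(u-w,v-w); print(uv,s[i],onz(c,uv,.053).round(4))
E
```

```text
[0.5122 0.0447 0.1839]
[278.07692308 213.06538462] [  2   4  19  17 260] [0.5124 0.0443 0.053 ]
```

Call:
jog_arm --plan '[-1, 0, -0.01, 0.6, 0, -1, 0, 0, 0.7, 0, -1, 0, 0, 0.5, 0, -1, 0, 0, 0.1, 0, -1, 0, 0, 0.08, 0, -1, 0, 0, 0.08, 0, -1, 0, 0, 0.08, 0, -1, 0, 0, 0.08, 0, -1, 0, 0, 0, 0, -1, 0, 0, 0, 0]'

```text
clock: 20.8
ee_pos: [0.5124, 0.0479, 0.0806]
ee_rot: [-2.083, 2.352, -0.0]
wrist_force: [-0.7, 0.4, -0.3]
grip_width: 0.0164
```

Call:
jog_arm --plan '[-1, 0, 0, 0.08, 0, -1, 0, 0, 0.08, 0, -1, 0, 0, 0.06, 0, -1, 0, 0, 0.04, 0, -1, 0, 0, 0, 0, -1, 0, 0, 0, 0, 1, 0, 0, 0, 0, 1, 0, 0, 0, 0, 1, 0, 0, 0, 0, 1, 0, 0, 0, 0]'

```text
clock: 22.05
ee_pos: [0.5123, 0.048, 0.0699]
ee_rot: [2.083, -2.351, -0.0]
wrist_force: [-0.4, 0.0, -0.6]
grip_width: 0.0848
```

Call:
jog_arm --plan '[1, 0, 0, -0.5, 0, 1, 0, 0, -0.95, 0, 1, 0, 0, -0.95, 0, 1, 0, 0, -0.95, 0, 1, 0, 0, -0.95, 0, 1, -0.867, -0.086, 0, 0, 1, -0.867, -0.086, 0, 0, 1, -0.867, -0.086, 0, 0, 1, -0.867, -0.086, 0, 0, 1, -0.867, -0.086, 0, 0]'

```text
clock: 23.3
ee_pos: [0.5505, 0.2192, 0.2419]
ee_rot: [2.083, -2.351, -0.0]
wrist_force: [-0.1, 0.3, -0.6]
grip_width: 0.0855
```

```bash
python3 look.py w9;  python3 - <<'E'
from h import *; from cell import robot
t=robot.camera("side"); cv2.imwrite("pics/s9.png",cv2.resize(t["image"][130:330,190:350],None,fx=3,fy=3,interpolation=cv2.INTER_CUBIC))
E
```

```text
[0.5508 0.2226 0.2414] [[-0.119, -0.993], [-0.993, 0.119]] 0.0856 [-4.3  2.8 -1.4] [ 0.38  0.41  0.24  1.4   0.   -1.07]
```

View pics/w9.png

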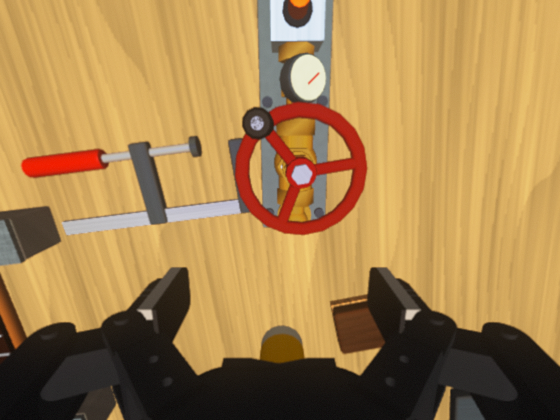

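View pics/s9.png

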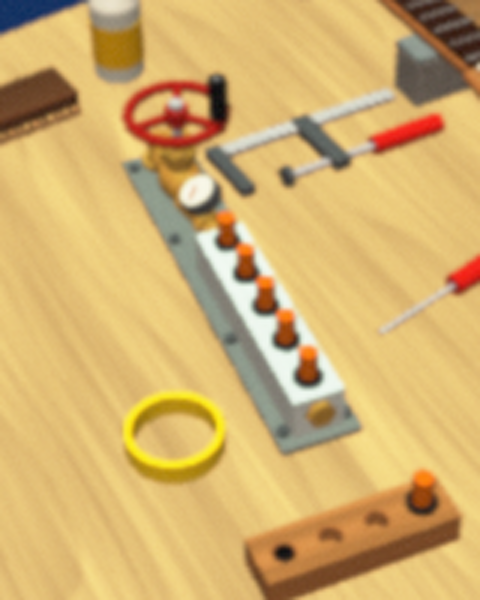

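```bash
python3 - <<'E'
from h import *
c=np.load("pics/w9.npy",allow_pickle=True).item(); im=c["image"]
hs=cv2.cvtColor(im,cv2.COLOR_BGR2HSV)
m=cv2.inRange(hs,np.array((0,150,80)),np.array((5,255,255)))|cv2.inRange(hs,np.array((174,150,80)),np.array((180,255,255)))
m[:,:230]=0;m[:, 375:]=0
cs,_=cv2.findContours(m,cv2.RETR_EXTERNAL,cv2.CHAIN_APPROX_NONE); k=max(cs,key=cv2.contourArea)
P=np.array([onz(c,p[0],.118)[:2] for p in k]); 
# circle fit, robust
sel=np.ones(len(P),bool)
for _ in range(6):
    A=np.c_[2*P[sel],np.ones(sel.sum())]; x=np.linalg.lstsq(A,(P[sel]**2).sum(1),rcond=None)[0]; r=np.sqrt(x[2]+x[:2]@x[:2]); e=np.linalg.norm(P-x[:2],axis=1)-r; sel=abs(e)<.0015
ax=x[:2]; print("axis",ax,r,sel.mean())
h=onz(c,(257,122.5),.178)[:2]; print("handle",h,h-ax,np.linalg.norm(h-ax),np.degrees(np.arctan2(*(h-ax)[::-1])))
print("hub",onz(c,(302,174),.13).round(4))
x=np.array([.113,.9936]); print("pred axis from p1", np.array([.5124,.0443])+.14*x)
E
```

```text
axis [0.52825813 0.18410743] 0.04434471345208969 0.25
handle [0.55494942 0.14239618] [ 0.02669129 -0.04171125] 0.04952023487533791 -57.38456998190422
hub [0.5278 0.1843 0.13  ]
pred axis from p1 [0.52822  0.183404]
```

Call:
jog_arm --plan '[1, 0.99, -0.17, 0, 0, 1, 0.99, -0.17, 0, 0, 1, 0, 0, 0.6, 0, 1, 0, 0, 0.8, 0, 1, 0, 0, 0.88, 0, 1, 0, 0, 0, 0, -1, 0, 0, 0, 0, -1, 0, 0, 0, 0, -1, 0, 0, 0, 0, -1, 0, 0, 0, 0]'

```text
clock: 24.65
ee_pos: [0.5546, 0.138, 0.1517]
ee_rot: [-2.083, 2.351, -0.0]
wrist_force: [-2.5, 0.2, 6.7]
grip_width: 0.0181
```

```bash
python3 look.py w10
```

```text
[0.5546 0.138  0.1517] [[-0.12, -0.993], [-0.993, 0.12]] 0.0182 [-2.6  0.6  7.3] [ 0.24  0.39 -0.02  1.16  0.   -1.21]
knobtop [331.2  84.4] [316  72  28  31 379] z87 [0.5124 0.0453 0.087 ] z66 [0.5087 0.043  0.066 ]
knobtop [ 41.1 267.9] [  1 263  79  11 145] z87 [0.7227 0.1397 0.087 ] z66 [0.7417 0.1476 0.066 ]
```

View pics/w10.png

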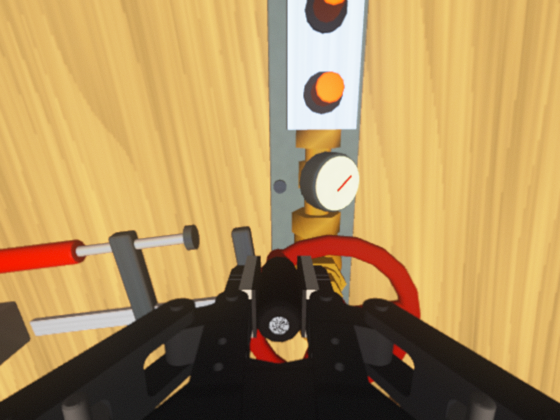

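```bash
python3 - <<'E'
from h import *
c=np.load("pics/w10.npy",allow_pickle=True).item()
print(onz(c,(279,325),.178).round(4), "prior handle",proj(c,(.5549,.1424,.178)), proj(c,(.5282,.1839,.156)))
E
```

```text
[0.5553 0.1412 0.178 ] prior handle [280.32840636 327.40826928] [342.58017735 364.85169955]
```

Call:
jog_arm --plan '[0, 0, 0, 0, 0, 0, 0, 0, 0, 0, 0, -0.09, 0, 0, 0, 0, 0, 0, 0, 0, -1, 0, 0, 0, 0, -1, 0, 0, 0, 0, -1, 0, 0, 0, 0, -1, 0, 0, 0, 0, -1, 0, 0, 0, 0, -1, 0, 0, 0, 0]'

```text
clock: 25.95
ee_pos: [0.5548, 0.1413, 0.151]
ee_rot: [-2.083, 2.351, -0.0]
wrist_force: [1.4, -0.4, 4.2]
grip_width: 0.0188
```

```bash
cat > arc.py <<'E'
import sys
from h import *; from cell import robot
# args: start angle deg, list of steps -> tool units, relative to manifold-free world angle; optional radius .05
a=float(sys.argv[1]); steps=[float(x) for x in sys.argv[2].split(",")]
st=robot.read_state(); M=R.from_rotvec(st["ee_rot"]).as_matrix()[:2,:2]
acc=np.zeros(2); 
P=lambda d:.05*np.array([np.cos(np.radians(d)),np.sin(np.radians(d))]); P0=P(a)
for s in steps:
    a+=s; tgt=M.T@(P(a)-P0)/.04; u=np.round(tgt-acc,2); acc+=u; print(f"-1, {u[0]:.2f}, {u[1]:.2f}, 0, 0,",end=" ")
print("\nend angle",a)
E
python3 look.py w11; python3 - <<'E'
from h import *
c=np.load("pics/w11.npy",allow_pickle=True).item(); im=c["image"]
cv2.imwrite("pics/w11z.png",im[200:420,150:450])
E
python3 arc.py -57.4 -10,-20,-20,-20,-20,-20,-20,-20,-10,0
```

```text
[0.5549 0.1413 0.151 ] [[-0.121, -0.993], [-0.993, 0.121]] 0.0184 [ 0.3 -1.1  4.3] [ 0.25  0.39 -0.02  1.16 -0.   -1.2 ]
knobtop [331.4  78.4] [316  66  28  31 399] z87 [0.5124 0.0455 0.087 ] z66 [0.5086 0.0428 0.066 ]
knobtop [ 38.3 265.3] [  2 260  74  11 144] z87 [0.7235 0.1406 0.087 ] z66 [0.7426 0.1482 0.066 ]
-1, 0.12, 0.18, 0, 0, -1, 0.15, 0.41, 0, 0, -1, -0.00, 0.43, 0, 0, -1, -0.16, 0.41, 0, 0, -1, -0.28, 0.33, 0, 0, -1, -0.38, 0.21, 0, 0, -1, -0.42, 0.08, 0, 0, -1, -0.43, -0.08, 0, 0, -1, -0.20, -0.10, 0, 0, -1, 0.00, 0.00, 0, 0, 
end angle -217.4
```

View pics/w11z.png

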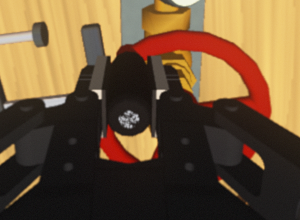

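Call:
jog_arm --plan '[-1, 0.12, 0.18, 0, 0, -1, 0.15, 0.41, 0, 0, -1, 0, 0.43, 0, 0, -1, -0.16, 0.41, 0, 0, -1, 0, 0, 0, 0, -1, 0, 0, 0, 0, -1, 0, 0, 0, 0, -1, 0, 0, 0, 0, -1, 0, 0, 0, 0, -1, 0, 0, 0, 0]'

```text
clock: 27.25
ee_pos: [0.4971, 0.1436, 0.1509]
ee_rot: [2.083, -2.351, -0.0]
wrist_force: [-4.6, -1.9, 9.0]
grip_width: 0.0185
```

```bash
python3 look.py w12; python3 - <<'E'
from h import *
c=np.load("pics/w12.npy",allow_pickle=True).item(); im=c["image"]
cv2.imwrite("pics/w12z.png",im)
E
python3 arc.py -127.4 -15,-20,-20,-20,-20,-20,-15,0,0,0
```

```text
[0.4971 0.1436 0.151 ] [[-0.121, -0.993], [-0.993, 0.121]] 0.0184 [-5.8 -2.8  9.6] [ 0.28  0.28 -0.18  1.11 -0.   -1.17]
knobtop [229.7   2.6] [218   0  24   8 125] z87 [0.5075 0.003  0.087 ] z66 [ 0.5095 -0.0045  0.066 ]
knobtop [232.9  88.8] [221  75  28  30 573] z87 [0.513  0.0462 0.087 ] z66 [0.5156 0.0434 0.066 ]
-1, -0.20, 0.26, 0, 0, -1, -0.36, 0.24, 0, 0, -1, -0.42, 0.11, 0, 0, -1, -0.43, -0.04, 0, 0, -1, -0.39, -0.19, 0, 0, -1, -0.31, -0.31, 0, 0, -1, -0.15, -0.29, 0, 0, -1, 0.00, 0.00, 0, 0, -1, 0.00, 0.00, 0, 0, -1, 0.00, 0.00, 0, 0, 
end angle -257.4
```

View pics/w12z.png

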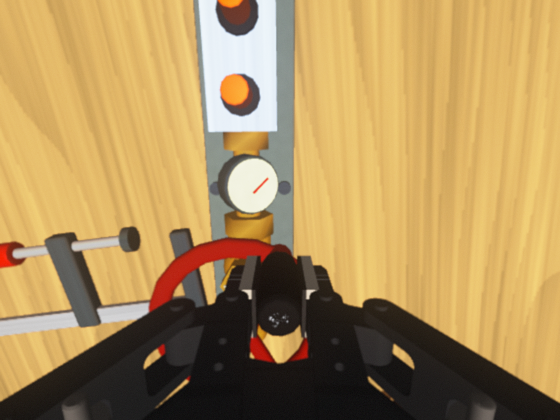

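Call:
jog_arm --plan '[-1, -0.2, 0.26, 0, 0, -1, -0.36, 0.24, 0, 0, -1, -0.42, 0.11, 0, 0, -1, -0.43, -0.04, 0, 0, -1, -0.39, -0.19, 0, 0, -1, -0.31, -0.31, 0, 0, -1, -0.15, -0.29, 0, 0, -1, 0, 0, 0, 0, -1, 0, 0, 0, 0, -1, 0, 0, 0, 0]'

```text
clock: 28.55
ee_pos: [0.5179, 0.2323, 0.151]
ee_rot: [-2.083, 2.352, -0.002]
wrist_force: [2.7, -2.8, 6.0]
grip_width: 0.0183
```

```bash
python3 look.py w13; python3 arc.py -257.4 -12,-20,-20,-20,-15,-10,0,0,0,0
```

```text
[0.5178 0.2323 0.151 ] [[-0.121, -0.993], [-0.993, 0.121]] 0.0186 [ 3.8 -4.3  5.8] [ 0.42  0.38 -0.04  1.15 -0.   -1.03]
knobtop [160.9 140.7] [147  71  65 143 273] z87 [0.5832 0.1591 0.087 ] z66 [0.5912 0.1589 0.066 ]
knobtop [198.8 253.6] [171 232  60  37 102] z87 [0.5747 0.2366 0.087 ] z66 [0.5818 0.2447 0.066 ]
-1, -0.06, -0.25, 0, 0, -1, 0.02, -0.44, 0, 0, -1, 0.16, -0.40, 0, 0, -1, 0.30, -0.32, 0, 0, -1, 0.28, -0.16, 0, 0, -1, 0.21, -0.07, 0, 0, -1, -0.00, 0.00, 0, 0, -1, -0.00, 0.00, 0, 0, -1, -0.00, 0.00, 0, 0, -1, -0.00, 0.00, 0, 0, 
end angle -354.4
```

View pics/w13.png

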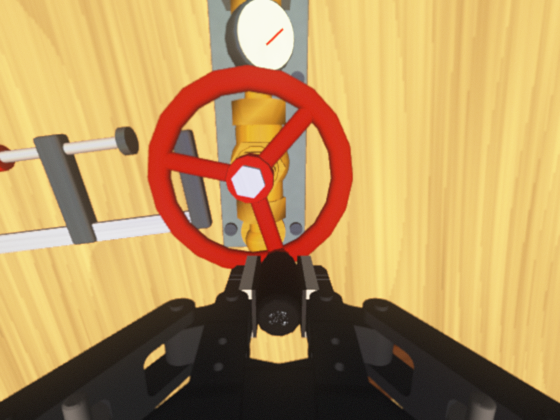

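Call:
jog_arm --plan '[-1, -0.06, -0.25, 0, 0, -1, 0.02, -0.44, 0, 0, -1, 0.16, -0.4, 0, 0, -1, 0.3, -0.32, 0, 0, -1, 0.28, -0.16, 0, 0, -1, 0.21, -0.07, 0, 0, -1, 0, 0, 0, 0, -1, 0, 0, 0, 0, -1, 0, 0, 0, 0, -1, 0, 0, 0, 0]'

```text
clock: 29.85
ee_pos: [0.5774, 0.1884, 0.151]
ee_rot: [2.083, -2.351, -0.001]
wrist_force: [-4.8, -2.6, 10.0]
grip_width: 0.0184
```

```bash
python3 look.py w14; python3 arc.py -354.4 -4,-4,-3,-2,-2,0,0,0,0,0
```

```text
[0.5773 0.1884 0.1509] [[-0.12, -0.993], [-0.993, 0.12]] 0.0186 [-4.6 -4.2  9.4] [ 0.32  0.46  0.09  1.2   0.   -1.13]
knobtop [443.8 233.6] [409 149  54 163 303] z87 [0.4662 0.1983 0.087 ] z66 [0.455  0.2071 0.066 ]
-1, 0.09, -0.02, 0, 0, -1, 0.08, -0.01, 0, 0, -1, 0.07, 0.00, 0, 0, -1, 0.04, 0.00, 0, 0, -1, 0.05, 0.00, 0, 0, -1, -0.00, 0.00, 0, 0, -1, -0.00, 0.00, 0, 0, -1, -0.00, 0.00, 0, 0, -1, -0.00, 0.00, 0, 0, -1, -0.00, 0.00, 0, 0, 
end angle -369.4
```

Call:
jog_arm --plan '[-1, 0.09, -0.02, 0, 0, -1, 0.08, -0.01, 0, 0, -1, 0.07, 0, 0, 0, -1, 0, 0, 0, 0, -1, 0, 0, 0, 0, -1, 0, 0, 0, 0, -1, 0, 0, 0, 0, -1, 0, 0, 0, 0, -1, 0, 0, 0, 0, -1, 0, 0, 0, 0]'

```text
clock: 31.15
ee_pos: [0.5775, 0.1791, 0.151]
ee_rot: [2.083, -2.351, -0.002]
wrist_force: [-5.3, 0.0, 7.7]
grip_width: 0.0188
```

Call:
jog_arm --plan '[-1, 0.04, 0, 0, 0, -1, 0, 0, 0, 0, -1, 0, 0, 0, 0, -1, 0, 0, 0, 0, -1, 0, 0, 0, 0, -1, 0, 0, 0, 0, -1, 0, 0, 0, 0, -1, 0, 0, 0, 0, -1, 0, 0, 0, 0, -1, 0, 0, 0, 0]'

```text
clock: 32.4
ee_pos: [0.5773, 0.1777, 0.151]
ee_rot: [2.084, -2.351, -0.002]
wrist_force: [-4.5, 1.7, 8.5]
grip_width: 0.0185
```

Call:
jog_arm --plan '[-1, 0.05, 0, 0, 0, -1, 0.04, 0, 0, 0, -1, 0, 0, 0, 0, -1, 0, 0, 0, 0, -1, 0, 0, 0, 0, -1, 0, 0, 0, 0, -1, 0, 0, 0, 0, -1, 0, 0, 0, 0, -1, 0, 0, 0, 0, -1, 0, 0, 0, 0]'

```text
clock: 33.65
ee_pos: [0.5772, 0.177, 0.151]
ee_rot: [-2.084, 2.346, 0.007]
wrist_force: [-0.6, 23.2, 2.7]
grip_width: 0.0184
```

```bash
python3 look.py w15
```

```text
[0.5772 0.1769 0.151 ] [[-0.118, -0.993], [-0.993, 0.118]] 0.0186 [-0.5 21.6  3. ] [ 0.29  0.46  0.07  1.19  0.01 -1.16]
knobtop [365.8  11.7] [351   0  31  23 137] z87 [0.514  0.0503 0.087 ] z66 [0.5079 0.0443 0.066 ]
knobtop [447.8 252.9] [421 178  40 142 261] z87 [0.4628 0.2017 0.087 ] z66 [0.4512 0.2122 0.066 ]
knobtop [ 44.1 226.4] [  0 221  89  12 133] z87 [0.7323 0.1499 0.087 ] z66 [0.75   0.1548 0.066 ]
```

View pics/w15.png

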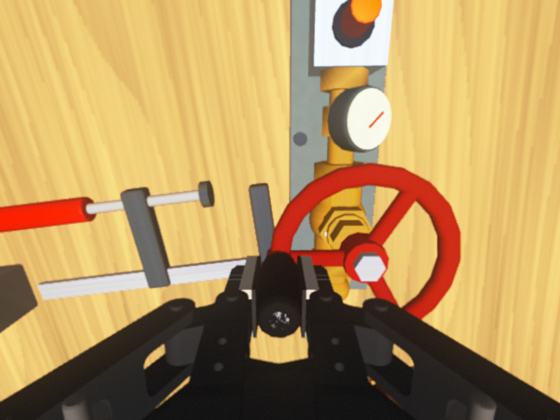

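```bash
python3 arc.py -7.5 10,20,20,20,20,20,20,10; python3 arc.py 132.5 10,20,20,20,20,20,20,15,5,0
```

```text
-1, -0.22, 0.02, 0, 0, -1, -0.41, 0.14, 0, 0, -1, -0.33, 0.27, 0, 0, -1, -0.22, 0.38, 0, 0, -1, -0.09, 0.42, 0, 0, -1, 0.07, 0.43, 0, 0, -1, 0.22, 0.38, 0, 0, -1, 0.15, 0.16, 0, 0, 
end angle 132.5
-1, 0.18, 0.13, 0, 0, -1, 0.40, 0.15, 0, 0, -1, 0.44, 0.01, 0, 0, -1, 0.41, -0.15, 0, 0, -1, 0.33, -0.27, 0, 0, -1, 0.22, -0.38, 0, 0, -1, 0.09, -0.42, 0, 0, -1, -0.04, -0.33, 0, 0, -1, -0.03, -0.10, 0, 0, -1, -0.00, -0.00, 0, 0, 
end angle 282.5
```

Call:
jog_arm --plan '[-1, -0.07, 0, 0, 0, -1, -0.22, 0.02, 0, 0, -1, -0.41, 0.14, 0, 0, -1, -0.33, 0.27, 0, 0, -1, -0.22, 0.38, 0, 0, -1, -0.09, 0.42, 0, 0, -1, 0.07, 0.43, 0, 0, -1, 0.22, 0.38, 0, 0, -1, 0.15, 0.16, 0, 0, -1, 0, 0, 0, 0]'

```text
clock: 34.95
ee_pos: [0.4937, 0.2199, 0.151]
ee_rot: [2.083, -2.351, -0.001]
wrist_force: [-4.2, 1.1, 7.3]
grip_width: 0.0183
```

```bash
cat > ang.py <<'E'
from h import *; from cell import robot
s=robot.read_state(); d=s["ee_pos"][:2]-[.5282,.1839]; print(s["clock"],s["ee_pos"].round(4),"ang",np.degrees(np.arctan2(d[1],d[0])).round(1),"r",np.linalg.norm(d).round(4),s["wrist_force"].round(1),round(s["grip_width"],4))
E
python3 ang.py
```

```text
34.95 [0.4937 0.2199 0.151 ] ang 133.8 r 0.0499 [-4.2  1.1  7.3] 0.0183
```

Tracking well (133.8° vs 132.5° commanded). Continuing.

Call:
jog_arm --plan '[-1, 0.18, 0.13, 0, 0, -1, 0.4, 0.15, 0, 0, -1, 0.44, 0.01, 0, 0, -1, 0.41, -0.15, 0, 0, -1, 0.33, -0.27, 0, 0, -1, 0.22, -0.38, 0, 0, -1, 0.09, -0.42, 0, 0, -1, -0.04, -0.33, 0, 0, -1, -0.03, -0.1, 0, 0, -1, 0, 0, 0, 0]'

```text
clock: 36.2
ee_pos: [0.5396, 0.1345, 0.151]
ee_rot: [-2.082, 2.351, 0.001]
wrist_force: [0.8, 4.1, 6.1]
grip_width: 0.0184
```

```bash
python3 ang.py; python3 arc.py 282.5 10,20,20,20,20,20,20,15,5,0
```

```text
36.2 [0.5396 0.1345 0.151 ] ang -77.1 r 0.0507 [0.8 4.1 6.1] 0.0184
-1, -0.09, -0.20, 0, 0, -1, -0.28, -0.33, 0, 0, -1, -0.37, -0.22, 0, 0, -1, -0.43, -0.08, 0, 0, -1, -0.42, 0.07, 0, 0, -1, -0.38, 0.21, 0, 0, -1, -0.29, 0.33, 0, 0, -1, -0.12, 0.30, 0, 0, -1, -0.03, 0.11, 0, 0, -1, 0.00, -0.00, 0, 0, 
end angle 432.5
```

Call:
jog_arm --plan '[-1, -0.09, -0.2, 0, 0, -1, -0.28, -0.33, 0, 0, -1, -0.37, -0.22, 0, 0, -1, -0.43, -0.08, 0, 0, -1, -0.42, 0.07, 0, 0, -1, -0.38, 0.21, 0, 0, -1, -0.29, 0.33, 0, 0, -1, -0.12, 0.3, 0, 0, -1, -0.03, 0.11, 0, 0, -1, 0, 0, 0, 0]'

```text
clock: 37.45
ee_pos: [0.5427, 0.2308, 0.151]
ee_rot: [2.083, -2.351, -0.001]
wrist_force: [-2.5, 0.0, 7.7]
grip_width: 0.0185
```

```bash
python3 ang.py; python3 arc.py 432.5 10,20,20,20,20,20,20,15,5,0
```

```text
37.45 [0.5427 0.2308 0.151 ] ang 72.9 r 0.0491 [-2.5  0.   7.7] 0.0185
-1, -0.02, 0.22, 0, 0, -1, 0.07, 0.43, 0, 0, -1, 0.21, 0.37, 0, 0, -1, 0.33, 0.29, 0, 0, -1, 0.41, 0.15, 0, 0, -1, 0.43, 0.00, 0, 0, -1, 0.41, -0.14, 0, 0, -1, 0.26, -0.20, 0, 0, -1, 0.08, -0.08, 0, 0, -1, -0.00, 0.00, 0, 0, 
end angle 582.5
```

Call:
jog_arm --plan '[-1, -0.02, 0.22, 0, 0, -1, 0.07, 0.43, 0, 0, -1, 0.21, 0.37, 0, 0, -1, 0.33, 0.29, 0, 0, -1, 0.41, 0.15, 0, 0, -1, 0.43, 0, 0, 0, -1, 0.41, -0.14, 0, 0, -1, 0.26, -0.2, 0, 0, -1, 0.08, -0.08, 0, 0, -1, 0, 0, 0, 0]'

```text
clock: 38.7
ee_pos: [0.4917, 0.1482, 0.151]
ee_rot: [2.082, -2.352, 0.001]
wrist_force: [0.8, -2.4, 7.7]
grip_width: 0.0184
```

```bash
python3 ang.py; python3 arc.py 582.5 10,20,20,20,20,20,15,5,0,0
```

```text
38.7 [0.4917 0.1482 0.151 ] ang -135.6 r 0.051 [ 0.8 -2.4  7.7] 0.0184
-1, 0.13, -0.18, 0, 0, -1, 0.15, -0.40, 0, 0, -1, 0.00, -0.44, 0, 0, -1, -0.14, -0.41, 0, 0, -1, -0.28, -0.33, 0, 0, -1, -0.37, -0.22, 0, 0, -1, -0.32, -0.08, 0, 0, -1, -0.11, -0.00, 0, 0, -1, 0.00, -0.00, 0, 0, -1, 0.00, -0.00, 0, 0, 
end angle 712.5
```

Call:
jog_arm --plan '[-1, 0.13, -0.18, 0, 0, -1, 0.15, -0.4, 0, 0, -1, 0, -0.44, 0, 0, -1, -0.14, -0.41, 0, 0, -1, -0.28, -0.33, 0, 0, -1, -0.37, -0.22, 0, 0, -1, -0.32, -0.08, 0, 0, -1, -0.11, 0, 0, 0, -1, 0, 0, 0, 0, -1, 0, 0, 0, 0]'

```text
clock: 39.95
ee_pos: [0.5772, 0.1766, 0.1509]
ee_rot: [2.083, -2.351, -0.002]
wrist_force: [-4.3, 2.1, 10.7]
grip_width: 0.0187
```

```bash
python3 ang.py; python3 look.py w16;python3 - <<'E'
from h import *; from cell import robot
t=robot.camera("side"); cv2.imwrite("pics/s16.png",cv2.resize(t["image"][130:330,190:350],None,fx=3,fy=3,interpolation=cv2.INTER_CUBIC))
E
```

```text
39.95 [0.5772 0.1766 0.1509] ang -8.5 r 0.0495 [-4.3  2.1 10.7] 0.0187
[0.5772 0.1766 0.1509] [[-0.12, -0.993], [-0.993, 0.12]] 0.0183 [-4.5  4.3 11.4] [ 0.3   0.46  0.08  1.19  0.   -1.15]
knobtop [364.4  12.6] [350   0  31  25 144] z87 [0.5143 0.0499 0.087 ] z66 [0.5083 0.0438 0.066 ]
knobtop [448.1 256.1] [422 184  39 136 248] z87 [0.4626 0.2036 0.087 ] z66 [0.451  0.2142 0.066 ]
knobtop [ 44.3 228.1] [  0 222  91  13 135] z87 [0.7324 0.15   0.087 ] z66 [0.7501 0.1548 0.066 ]
```

View pics/w16.png

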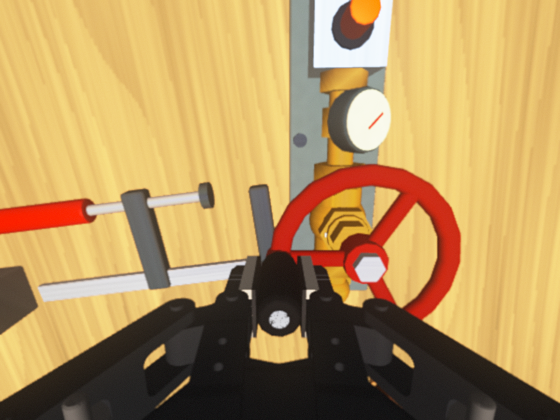

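View pics/s16.png

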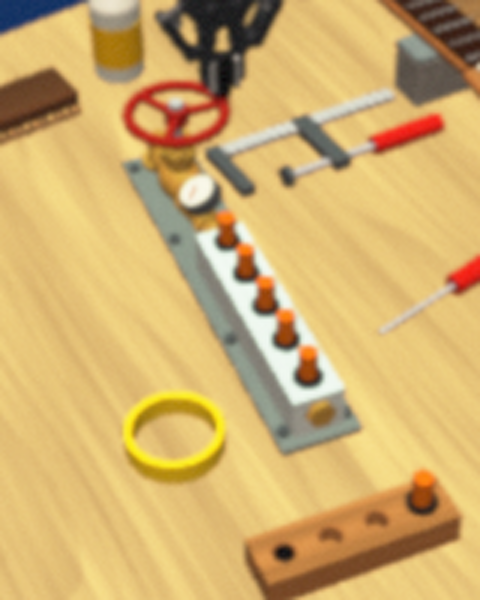

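```bash
python3 -c "
from cell import robot
s=robot.read_state();print(s['clock'],s['joint_velocities'].round(3),s['grip_width']);print(robot.job_done())"
```

```text
40.05 [-0.002 -0.001 -0.001  0.001  0.002 -0.001] 0.018073126135121863
the job is handed in; nothing more can be done
None
```

I plugged the two open ports and closed the valve on its stop. I then backed it off two full turns and handed the job in at 40.1 s, still gripping the crank handle. `job_done` gives no verdict, so these are my own checks.

- **Plugs:** the open ports were 1 and 4. At port 4 the spare stopped at the expected seated height with 26 N pushing back. I pressed the port 1 spare to the same depth but took no force reading there. Afterwards the side view showed all five knobs at the same height. The three fitted plugs and the visible bench items looked undisturbed.
- **Closing the valve:** the handle force jumped from about 2 N to about 22 N with the crank on the manifold's +x side, which I took as the stop.
- **Backing off:** I turned it 720° counterclockwise. The tool came back to within about 0.5° of where it stood on the stop, and the wheel looked the same there in the wrist pictures.
- **At hand-in:** the arm was still. The opening was 18 mm on the 20 mm handle, with about 4 N sideways on the wrist. I could not measure the finger force itself, but the set grip is 60 N.

**Disagreements between measurements:**
- The cameras differed by up to 4 mm on port 4's position. I aligned each plug to its port within one wrist-camera picture instead, and both went in without search.
- My first grasp of the handle was about 3.5 mm off centre, so I gripped it again before turning.

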